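# Bolt the orange parts case shut

## Robot

A 7-joint arm with a two-finger parallel gripper is mounted at the origin on the work surface. World frame = base frame: x ahead of the robot, y to its left, z up, the work surface at z = 0. Lengths are in mm, angles in rad, forces in N, time in s.
With the tool pointing down it reaches from about 400 to 875 mm from the base axis. Payload 4.4 kg.
Tool frame: the origin (TCP) lies midway between the tips of the shut fingers; the grasp point (between the pads) lies 19 mm behind it (ctrl.grip_point_offset is the distance from the TCP to the grasp point, in mm); z points along the fingers, y is the direction in which the jaws open and shut (so a half turn about z gives the same grasp; the last joint's range is limited). The gripper opens to 85 mm and grips with 20 to 120 N. Pads are 22 mm wide; open, the fingers measure 114 mm over their backs; the gripper's body (76 mm by 85 mm) begins 54 mm behind the grasp point. The pads swing forward as they close: fully open they stand 13 mm farther back than shut.
Start: joints at [1.053, 0.628, 0.038, 1.517, -0.027, 0.996, -0.02], TCP at [283.809, -584.782, 231.313] pointing down, gripper open.
Joint ranges: [-3.06, 3.06], [-0.37, 2.12], [-1.25, 1.32], [0.18, 2.47], [-1.1, 4.24], [0.23, 1.98], [-2.94, 2.94]. Speed limits (rad/s): [2.57, 2.57, 3.14, 3.14, 3.14, 3.14, 3.14].

## Interface

Orientations are given as [roll, pitch, yaw] about the fixed x, y, z axes, in that order (R = Rz(yaw) Ry(pitch) Rx(roll)).
In Python, from cell import ctrl, imaging, models gives the robot as it stands. The module is installed in compiled form; this text tells all that it offers.
- The arm moves only by the tool drive_tool, never from a script. Its argument "deltas" is text: rows parted by semicolons, each of 5 numbers parted by spaces: the shift along the tool's x, y, z in m, then the turn about the tool's z in degrees, then the finger opening in m, from 0 to 0.0854. A call has 1 to 12 rows; each row is the pose to reach, as a shift and turn from the pose commanded when the call began, along the tool's axes at that moment; what a row does not reach only later rows make up. A row lasts 1/8 s, in which the tool goes at most 62.5 mm and 10.7 degrees, less where a joint would pass 70% of its speed; a pose out of reach is approached as far as the arm can. A call with a gripper value outside its range is refused whole. The fingers move at their own pace and stop on an object; the grip force is fixed at half the most. Time passes only in rows, so rows that repeat a pose let the fingers close. It gives the time, the measured TCP pose, the force and the opening at its end, in the units of the state.
- ctrl.read_state(): the state, without advancing time (a new reading comes with each control period).
- imaging.get_image(name): name is "scene" or "side" or "wrist"; returns a dict with "color" (400x640x3 uint8, red, green, blue), "range_z" (400x640 float32, mm along the optical axis (not along the pixel's ray), 0 where there is no reading), "vfov" (degrees; the focal length in pixels is half the picture's height over the tangent of half this angle, whatever the lens; pixels are square), "cx", "cy" (the principal point, pixels), "extrinsics" (4x4, takes a point from camera to world coordinates). Camera axes: x right, y down, z forward; pixel columns grow to the right and rows downward; lengths in mm; the calibration is good to about 2 mm. A picture is of the moment at which its call begins.
- ctrl.finish_job(): hands the job in, once; it reports no verdict.
Trained networks look in a picture, given as the dict that the camera call returned (one of the last four; its "shot" number tells which), for a name from the list of things; names that differ only in an ending like _2 or _b are one class to them, and where a whole thing is asked for, a point or a joint stands for the part that bears it (a point fixed in the world has none). Each returns a list of dicts, best first, with "score" (0 to 1); they miss things now and then, are a little off and sometimes report something else, mostly with a low value. They report only what shows in the picture. A call takes as long as a camera call.
- models.spot_in(picture, thing): "point" ([column, row] in pixels, amid what is visible of it).
- models.landmark_of(picture, thing): "point" ([column, row] in pixels: a listed point, or the origin of a listed thing).
The state is a dict: "clock": time; "qpos": joint angles; "qd": joint speeds; "tau": joint torques, N m; "eef_pos": TCP position; "tool_rot": TCP orientation; "force": force on the tool from outside, world axes, zero at the start; "torque": the same for the moment, N m; "width": finger opening in mm.
Only numpy, scipy, OpenCV 4.12 (cv2) and the standard library are available. Lean on these libraries where they do the work, as an engineer would, in place of code of your own. Each camera call takes 0.05 s, during which the arm holds its last target.

## Task

The orange-red parts case on the stockroom bench is packed: bolt its hatch shut. Slide its barrel bolt fully across into the keeper with the handle standing up, then fold the handle right down into the notch in the housing wall and let go. Leave the bolt of the grey case as it is.

Things in the scene. Friction and masses are not known exactly. Their poses are not given: they have to be found in the camera images.
- orange_case: Orange-red steel parts case fixed on the bench, 170 (its x) by 280 (y) by 90 mm high (z up); origin: centre of its underside. A barrel bolt (16 mm rod) lies on its lid along the case's y, axis at case x +45 mm, 120 mm above the bench. Dark keeper at y 48 to 76 mm, 48 mm above the lid. A carrying handle at x -50, y -70 to 0 mm is 26 mm above the lid.
- orange_bolt (a joint): Slide of the orange case's bolt, m: 0 drawn back, 0.060 fully across in the keeper (towards the case's +y), against its stop. At these two ends the handle is at case y = -50 mm and +10 mm. Stiff, about 3 N; stays where it is left.
- orange_handle (a joint): Turn of that bolt's handle about the bolt's axis, rad: 0 upright, 1.57 folded level towards the case's +x, down in the notch; limits -0.25 and 1.57. It takes about 1 N at the knob and stays where it is left. Away from the notch the housing wall stops it at about 0.4.
- orange_knob (a point): Centre of the black ball knob, 24 mm across, on the orange case's bolt handle (10 mm steel stem, knob centre 58 mm from the bolt's axis). 178 mm above the bench with the handle upright, 120 mm when folded level; the knob then lies 18 mm past the case's +x face (its near side 3 mm past the lid's rim), with nothing under it.
- orange_notch (a point): Middle of the notch, at the height of the bolt's axis: a 32 mm wide gap (case y -10 to +22 mm) in the steel housing wall that runs along the bolt on its +x side, 14 to 20 mm from the axis, its top 20 mm above the axis. The stem fits in once the slide is past about 0.045. The wall on the other side is only 6 mm above the axis.
- grey_knob (a point): Centre of the same ball knob on the second case, alike in shape and size but painted grey. To be left alone.

How it is judged (in metres and radians):
On the way:
1. the orange case's bolt is slid across, with its handle not yet down (value of joint orange_bolt above 0.042 m and value of joint orange_handle below 1 rad), for 0.05 s.
At the end, for the whole second after the job is handed in: The orange case's bolt is across (within 18 mm of its stop, as the notch lets it) and its handle lies down in the notch (within 15 degrees of level), at rest (value of joint orange_bolt above 0.042 m and value of joint orange_handle above 1.3 rad and velocity of joint orange_handle between -0.1 and 0.1 rad/s); the robot touches nothing.
It fails at once if the grey case's bolt or handle is moved (its knob by more than 12 mm) (distance of grey_knob from where it was at the start of the episode above 0.012 m).
It also fails if it takes over 32 s, if anything falls off the work surface, if the arm or the gripper's body presses on something with over 40 N, if the wrist force passes 120 N, or if a joint passes its speed limit or range.

## Working session

There is one attempt and no reset: what is moved stays moved. The work goes in short steps, Python scripts to look and compute and a tool call to move; the robot and the scene stay as the last step left them, time stands still between calls to the robot, and variables do not carry over. Pictures are saved under pics/ and viewed, and the job is handed in when it is done.

Besides the shell and the picture viewer there is one more tool, called after "Request:" as name(argument=value, ...) on one line, values as JSON. drive_tool: Moves the arm, as the interface text tells. Its arguments: {"type":"object","properties":{"deltas":{"type":"string"}},"required":["deltas"]}

```bash
mkdir -p pics; cat > h.py <<'E'
import numpy as np, cv2
from cell import ctrl, imaging, models
def save(im,n): cv2.imwrite(f'pics/{n}.png', cv2.cvtColor(im['color'],cv2.COLOR_RGB2BGR))
def w(im,p,z=None):
    f=200/np.tan(np.radians(im['vfov'])/2)
    c,r=p; E=np.array(im['extrinsics'])
    d=np.array([(c-im['cx'])/f,(r-im['cy'])/f,1])
    if z is None:
        ci,ri=int(round(c)),int(round(r)); q=im['range_z'][max(0,ri-2):ri+3,max(0,ci-2):ci+3]; q=q[q>0]
        k=np.median(q) if q.size else np.nan
    else:
        k=(z-E[2,3])/(E[:3,:3]@d)[2]
    return E[:3,:3]@(d*k)+E[:3,3]
E
python3 - <<'E'
from h import *
np.set_printoptions(precision=1,suppress=True)
s=ctrl.read_state(); print(s)
for n in ['scene','side']:
    im=imaging.get_image(n); save(im,n+'0'); print(n,im['vfov'],np.array(im['extrinsics'])[:3,3])
    for t in ['orange_case','orange_knob','orange_notch','grey_knob']:
        for d in models.landmark_of(im,t)[:2]: print(t,d['score'],d['point'],w(im,d['point']))
E
```

```text
{'clock': 0.0, 'qpos': array([ 1.1,  0.6,  0. ,  1.5, -0. ,  1. , -0. ]), 'qd': array([-0.,  0.,  0., -0.,  0.,  0.,  0.]), 'tau': array([  0. , -56.3,   1.2, -19.3,   0. ,   0. ,   0. ]), 'eef_pos': array([ 283.5, -584.2,  230.4]), 'tool_rot': array([-3.1,  0. ,  0.5]), 'force': array([ 0.6, -0.1,  1. ]), 'torque': array([0., 0., 0.]), 'width': 85.33197281428694}
scene 42.95136911533747 [1231.7  207.   837.9]
orange_case 0.69 [433.7, 251.5] [558.4 214.7  91.4]
orange_knob 0.61 [430.2, 207.9] [541.4 190.3 185.4]
orange_notch 0.86 [451.5, 237.6] [522.8 241.3 103.4]
grey_knob 0.52 [217.2, 147.3] [ 502.6 -261.2  181.6]
side 45.78731383477991 [210.8 690.7 849.2]
orange_case 0.6 [294.1, 314.7] [456.  258.7  89.3]
orange_knob 0.53 [271.8, 249.6] [530.9 187.7 164.6]
orange_notch 0.85 [256.4, 284.6] [545.6 235.1 107.1]
grey_knob 0.46 [368.6, 119.1] [ 490.1 -268.8  183.2]
```

View pics/scene0.png

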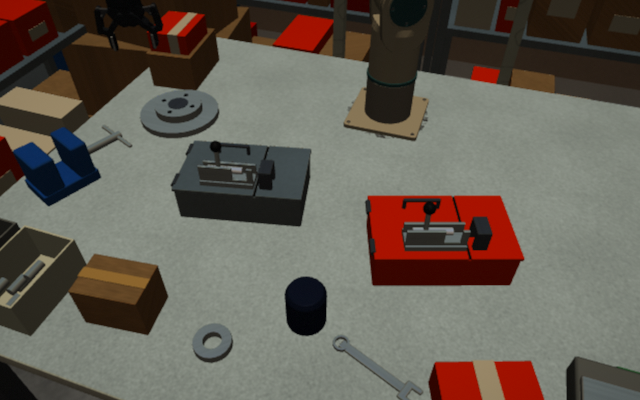

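View pics/side0.png

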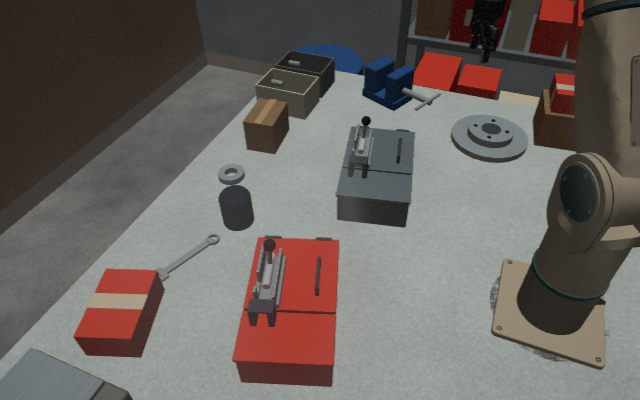

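The orange case (lower right in the scene view) has its black knob at about (430,208) in scene and (269,243) in side. The keeper is to the right in scene. Next I'll get the case's yaw and centre from the lid's depth.

```bash
cat > m.py <<'E'
from h import *
np.set_printoptions(precision=1,suppress=True)
rays=[]
for n in ['scene','side']:
    im=imaging.get_image(n); f=200/np.tan(np.radians(im['vfov'])/2); E=np.array(im['extrinsics'])
    c,r=np.meshgrid(np.arange(640),np.arange(400)); Z=im['range_z']
    P=np.stack([(c-im['cx'])/f*Z,(r-im['cy'])/f*Z,Z],-1)@E[:3,:3].T+E[:3,3]
    C=im['color'].astype(int)
    m=(Z>0)&(abs(P[...,2]-90)<5)&(C[...,0]>1.8*C[...,1])&(abs(P[...,0]-560)<250)&(abs(P[...,1]-220)<220)
    Q=P[m][:,:2].astype(np.float32); rc=cv2.minAreaRect(Q); print(n,len(Q),P[m][:,2].mean(),rc)
    lim=[]
    # knob: dark pixels with z 165..195 near
    k=(Z>0)&(P[...,2]>166)&(P[...,2]<200)&(abs(P[...,0]-540)<80)&(abs(P[...,1]-200)<90)
    print('knob px',k.sum(),P[k].mean(0),P[k].min(0),P[k].max(0), c[k].mean(),r[k].mean(),C[k].mean(0))
    y,x=int(r[k].mean()),int(c[k].mean())
    crop=im['color'][max(0,y-60):y+90,max(0,x-90):x+110]
    cv2.imwrite(f'pics/{n}_crop.png',cv2.cvtColor(cv2.resize(crop,None,fx=4,fy=4,interpolation=cv2.INTER_CUBIC),cv2.COLOR_RGB2BGR)[:600,:800])
    d=E[:3,:3]@np.array([(c[k].mean()-im['cx'])/f,(r[k].mean()-im['cy'])/f,1]); rays.append((E[:3,3],d/np.linalg.norm(d)))
A=sum(np.eye(3)-np.outer(d,d) for o,d in rays); b=sum((np.eye(3)-np.outer(d,d))@o for o,d in rays)
print('tri',np.linalg.solve(A,b))
E
python3 m.py
```

```text
scene 6197 90.60927106550952 ((484.1437683105469, 213.63369750976562), (177.15646362304688, 292.7497863769531), 19.12209129333496)
knob px 134 [539.8 187.8 183.8] [527.4 176.5 166.4] [548.  199.  192.1] 428.8731343283582 207.61194029850745 [18.9  8.5  6.8]
side 8936 89.41394125288019 ((482.10498046875, 217.16647338867188), (174.37754821777344, 287.8573913574219), 19.11471176147461)
knob px 128 [532.9 193.  183.3] [523.7 179.3 168.8] [546.9 200.9 191.5] 268.6796875 244.7578125 [58.6 49.8 48. ]
tri [535.  188.5 178.6]
```

View pics/scene_crop.png

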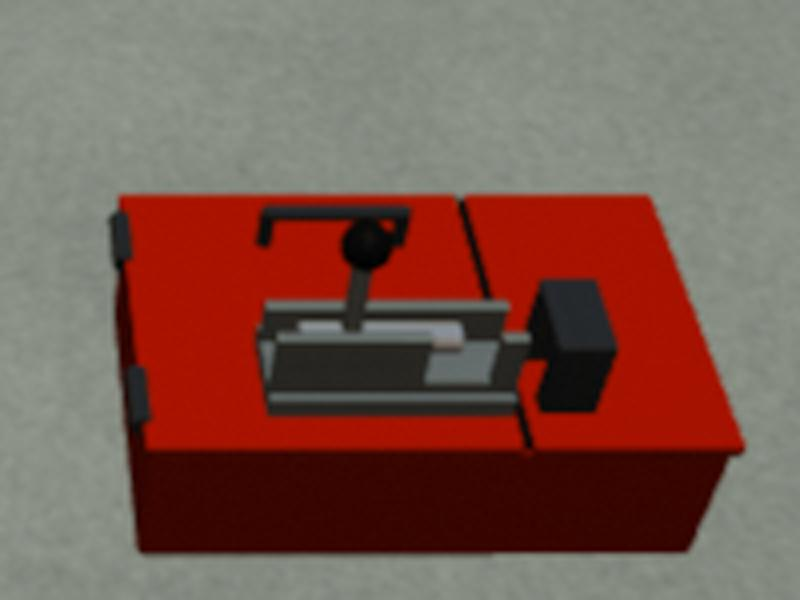

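View pics/side_crop.png

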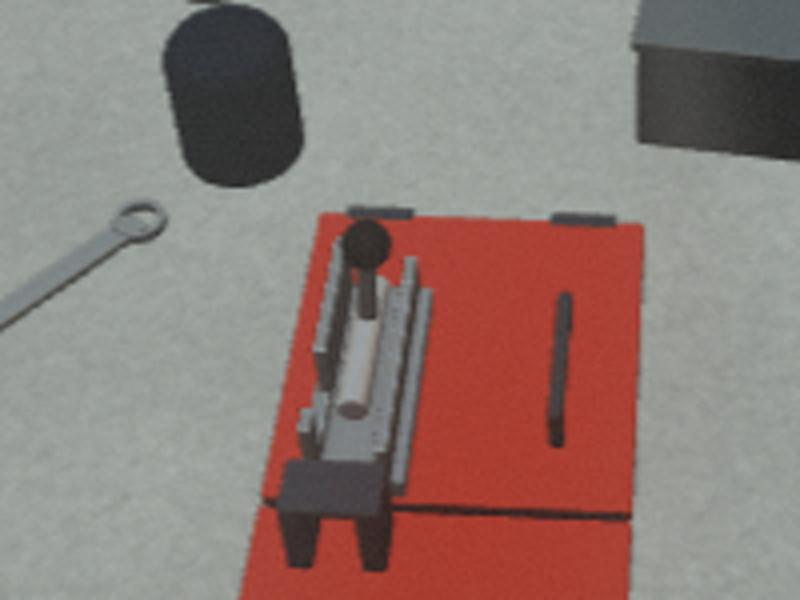

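```bash
python3 - <<'E'
import numpy as np
a=np.radians(19.1); R=np.array([[np.cos(a),-np.sin(a)],[np.sin(a),np.cos(a)]]); c=np.array([483.,215.4])
for n,p in dict(tri=(535,188.5),sc=(538,189.5),notch1=(522.8,241.3),notch2=(545.6,235.1)).items(): print(n,R.T@(np.array(p)-c))
for q in [(45,-50),(45,10),(103,10)]: print(q,c+R@np.array(q))
E
```

```text
tri [ 40.33518195 -42.43445648]
sc [ 43.49724659 -42.47116127]
notch1 [46.08391029 11.45090445]
notch2 [65.59999451 -1.86834691]
(45, -50) [541.883596   182.87735985]
(45, 10) [522.25052206 239.57429458]
(103, 10) [577.05755896 258.55293272]
```

```bash
cat > g.py <<'E'
from h import *
import sys
from scipy.spatial.transform import Rotation as Ro
np.set_printoptions(precision=4,suppress=True)
def tool(target,yaw=np.radians(19.1)):
    s=ctrl.read_state(); R=Ro.from_euler('xyz',s['tool_rot']).as_matrix()
    Rt=Ro.from_euler('xyz',[np.pi,0,yaw]).as_matrix()
    print('t',s['clock'],'pos',s['eef_pos'],'rot',s['tool_rot'],'w',s['width'],'F',s['force'])
    print('shift m',R.T@(np.array(target)-s['eef_pos'])/1000, 'turn deg',np.degrees(Ro.from_matrix(R.T@Rt).as_rotvec()))
if __name__=='__main__': tool([float(v) for v in sys.argv[1:4]])
E
python3 g.py 537 189 270; python3 g.py 380 -290 310
```

```text
t 0.6 pos [ 283.802  -584.7842  231.3566] rot [ 3.1415 -0.      0.4517] w 85.65664546714036 F [ 0.8461 -0.074   0.449 ]
shift m [ 0.5656 -0.5857 -0.0386] turn deg [ 0.0027 -0.0025  6.7811]
t 0.6 pos [ 283.802  -584.7842  231.3566] rot [ 3.1415 -0.      0.4517] w 85.65664546714036 F [ 0.8461 -0.074   0.449 ]
shift m [ 0.2152 -0.2232 -0.0786] turn deg [ 0.0027 -0.0025  6.7811]
```

Request:
drive_tool(deltas="0 0 -0.06 0 0.085; 0.04 -0.04 -0.08 2 0.085; 0.085 -0.085 -0.08 4 0.085; 0.13 -0.13 -0.08 6.8 0.085; 0.17 -0.175 -0.08 6.8 0.085; 0.215 -0.22 -0.08 6.8 0.085; 0.26 -0.265 -0.08 6.8 0.085; 0.30 -0.31 -0.08 6.8 0.085; 0.345 -0.355 -0.08 6.8 0.085; 0.39 -0.40 -0.08 6.8 0.085; 0.435 -0.445 -0.08 6.8 0.085; 0.48 -0.49 -0.08 6.8 0.085")

```text
clock: 2.1
eef_pos: [500.8, 63.1, 311.8]
tool_rot: [3.141, -0.001, 0.333]
force: [1.2, -0.8, -0.2]
width: 84.4
```

```bash
python3 g.py 537 189 250
```

```text
t 2.1 pos [500.8476  63.1158 311.7655] rot [ 3.141  -0.0011  0.3328] w 84.43048154275718 F [ 1.2137 -0.8063 -0.2177]
shift m [ 0.0752 -0.1072  0.0618] turn deg [ 0.0312 -0.0655 -0.0325]
```

Request:
drive_tool(deltas="0.035 -0.05 0.02 0 0.085; 0.075 -0.107 0.05 0 0.085; 0.075 -0.107 0.062 0 0.085; 0.075 -0.107 0.062 0 0.06")

```text
clock: 2.6
eef_pos: [535.1, 187.0, 247.8]
tool_rot: [3.141, 0.004, 0.335]
force: [-0.5, -1.1, 0.4]
width: 69.2
```

```bash
cat > wr.py <<'E'
from h import *
import sys
np.set_printoptions(precision=1,suppress=True)
n=sys.argv[1]
im=imaging.get_image('wrist'); save(im,n)
for t in ['orange_knob','orange_notch','orange_case']:
    for d in models.landmark_of(im,t)[:1]: print(t,d['score'],d['point'],w(im,d['point']),w(im,d['point'],178 if t=='orange_knob' else 120 if 'notch' in t else 0))
E
python3 wr.py w1; python3 g.py 537 189 160; python3 m.py
```

```text
orange_knob 0.66 [319.6, 212.0] [536.2 190.9 190.6] [532.4 189.8 178. ]
orange_notch 0.67 [264.5, 169.8] [533.7 244.4 111.2] [535.7 243.3 120. ]
orange_case 0.91 [285.9, 198.4] [512.7 218.  106.1] [481.2 221.1   0. ]
t 2.8 pos [536.7831 184.8998 250.409 ] rot [ 3.1405 -0.0014  0.3301] w 60.092156688761996 F [ 1.6185  0.1038 -0.1663]
shift m [ 0.0014 -0.0039  0.0904] turn deg [ 0.0605 -0.0803 -0.1871]
scene 6193 90.61485642823651 ((484.3480224609375, 214.16586303710938), (177.802978515625, 292.4252624511719), 18.705156326293945)
knob px 134 [540.  187.8 183.9] [526.4 176.5 166.8] [548.1 199.  192.1] 428.82089552238807 207.61194029850745 [22.   9.9  7.7]
side 8952 89.42795356839162 ((481.74700927734375, 217.16802978515625), (173.71060180664062, 287.85009765625), 19.107969284057617)
knob px 129 [533.  192.9 183. ] [523.6 178.3 170.9] [547.7 201.1 190.9] 268.69767441860466 244.7906976744186 [60.  50.3 48.5]
tri [535.  188.4 178.5]
```

View pics/w1.png

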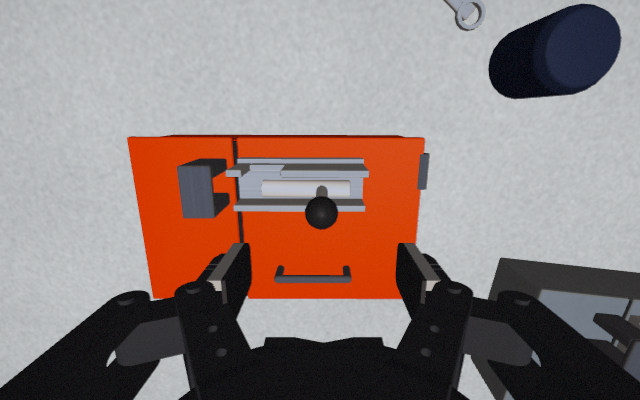

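The wrist view shows the knob at (321,212), centred between the open jaws. The bolt's long axis runs along the jaw direction. I'll descend and grip.

Request:
drive_tool(deltas="0 -0.004 0.04 0 0.06; 0 -0.0045 0.075 0 0.06; 0 -0.0045 0.093 0 0.06; 0 -0.0045 0.093 0 0.04; 0 -0.0045 0.093 0 0.02; 0 -0.0045 0.093 0 0.018; 0 -0.0045 0.093 0 0.018; 0 -0.0045 0.093 0 0.018")

```text
clock: 3.9
eef_pos: [535.7, 190.7, 157.8]
tool_rot: [3.141, -0.002, 0.332]
force: [-0.7, -2.2, 6.9]
width: 20.9
```

```bash
python3 wr.py w2; python3 g.py 522 240 157;python3 - <<'E'
from h import *
im=imaging.get_image('side');cv2.imwrite('pics/s2.png',cv2.resize(cv2.cvtColor(im['color'],cv2.COLOR_RGB2BGR)[160:360,160:400],None,fx=3,fy=3))
E
```

```text
orange_knob 0.59 [322.5, 277.1] [538.1 192.7 189.4] [532.1 190.7 178. ]
orange_notch 0.93 [245.5, 196.1] [535.  243.6 111.2] [537.9 242.2 120. ]
orange_case 0.62 [278.9, 226.1] [529.4 217.2 128.7] [478.8 220.5   0. ]
t 4.1 pos [535.663  190.7315 157.7592] rot [ 3.1407 -0.0023  0.3324] w 21.26752106719136 F [-0.7818 -2.3421  6.5557]
shift m [ 0.0032 -0.051   0.0007] turn deg [ 0.051  -0.1314 -0.0542]
```

View pics/w2.png

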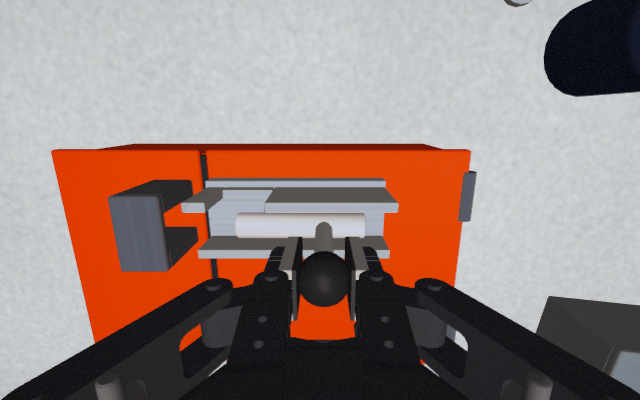

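View pics/s2.png

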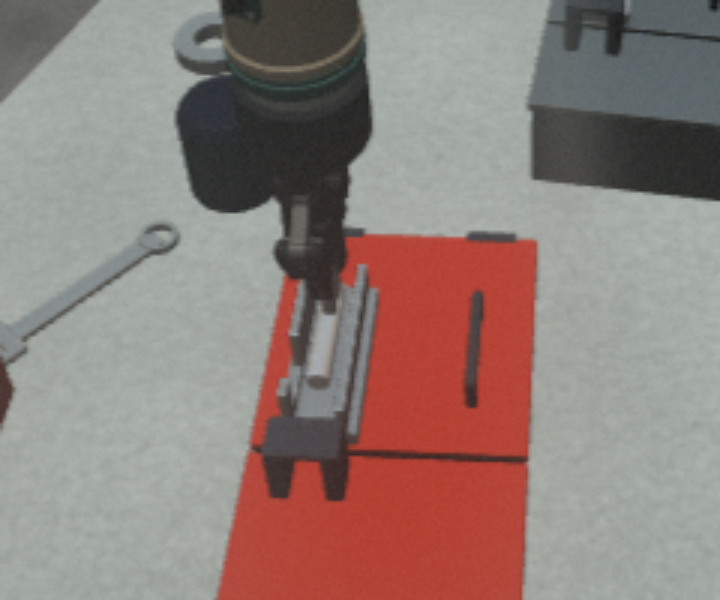

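The ball is between the pads, at about (323,278) in the wrist view. I'll slide the bolt.

Request:
drive_tool(deltas="0 -0.006 0 0 0.018; 0 -0.014 0 0 0.018; 0 -0.022 0 0 0.018; 0 -0.030 0 0 0.018; 0 -0.038 0 0 0.018; 0 -0.044 0 0 0.018; 0 -0.046 0 0 0.018; 0 -0.046 0 0 0.018")

```text
clock: 5.15
eef_pos: [520.5, 234.5, 157.7]
tool_rot: [3.141, -0.002, 0.333]
force: [-0.1, -2.3, 6.2]
width: 21.0
```

```bash
python3 wr.py w3; python3 g.py 522 240 157;python3 - <<'E'
from h import *
im=imaging.get_image('side');cv2.imwrite('pics/s3.png',cv2.resize(cv2.cvtColor(im['color'],cv2.COLOR_RGB2BGR)[160:360,160:400],None,fx=3,fy=3))
E
```

```text
orange_knob 0.73 [321.1, 275.7] [523.3 237.2 189.1] [517.4 235.3 178. ]
orange_notch 0.91 [322.0, 197.1] [535.1 241.2 111.4] [537.3 241.9 120. ]
orange_case 0.8 [324.1, 228.9] [524.8 236.3 138.3] [476.  219.1   0. ]
t 5.35 pos [520.5052 234.5469 157.7476] rot [ 3.1412 -0.0023  0.3326] w 21.1891502961576 F [-0.5709 -1.497   6.074 ]
shift m [ 0.0032 -0.0047  0.0008] turn deg [ 0.0216 -0.1313 -0.0423]
```

View pics/w3.png

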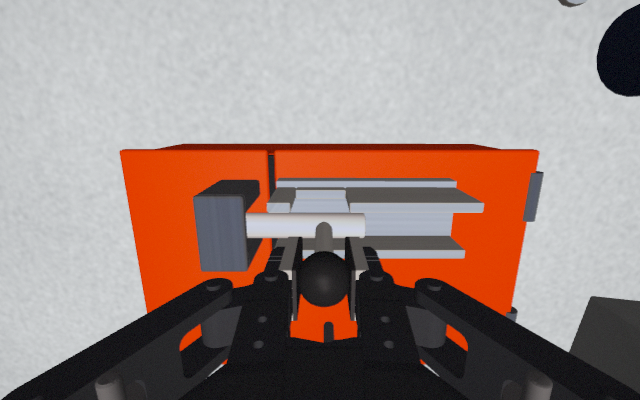

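View pics/s3.png

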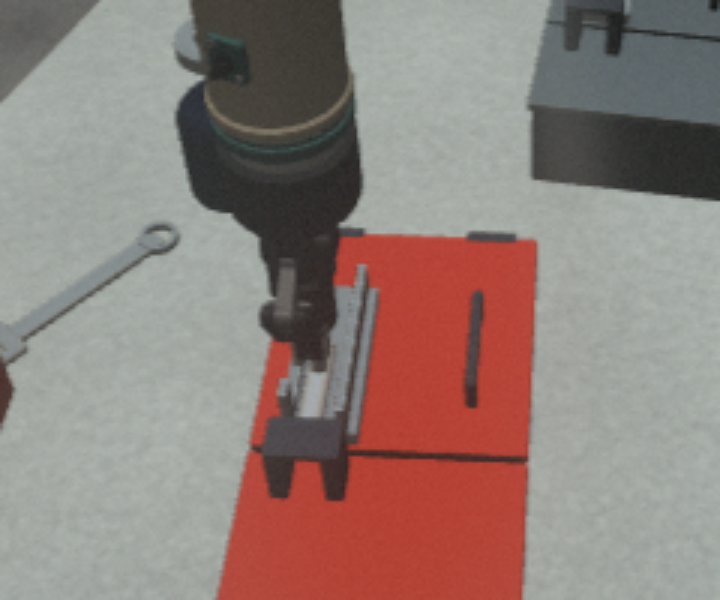

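The stem (column 323) now lines up with the notch gap (columns 293–350), and the bolt is in the keeper. I'll push it the last few mm to the stop.

Request:
drive_tool(deltas="0 -0.002 0 0 0.018; 0 -0.003 0 0 0.018; 0 -0.004 0 0 0.018; 0 -0.004 0 0 0.018")

```text
clock: 5.9
eef_pos: [519.4, 237.9, 157.7]
tool_rot: [3.141, -0.002, 0.332]
force: [-0.1, -3.1, 7.0]
width: 21.2
```

```bash
python3 wr.py w4; python3 g.py 522 240 157
```

```text
orange_notch 0.71 [327.0, 196.4] [535.5 241.7 111.5] [537.5 242.5 120. ]
orange_case 0.71 [327.6, 228.1] [523.9 237.6 135.8] [476.9 219.3   0. ]
t 6.1 pos [519.3542 237.8599 157.7571] rot [ 3.1406 -0.0022  0.3324] w 21.154388661453986 F [ 0.576  -1.9173  7.7633]
shift m [ 0.0032 -0.0012  0.0008] turn deg [ 0.0544 -0.1279 -0.056 ]
```

View pics/w4.png

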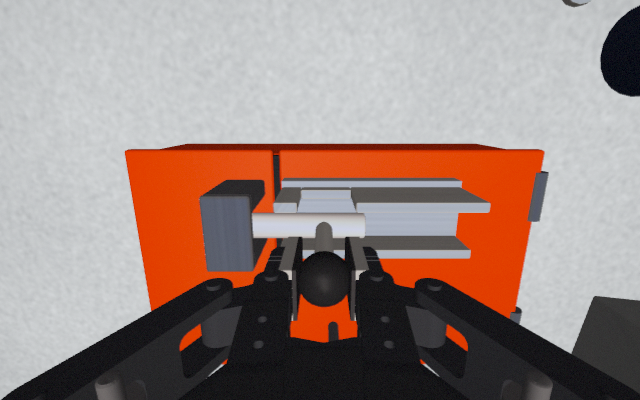

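Request:
drive_tool(deltas="0.006 0 0 0 0.018; 0.011 0 0.001 0 0.018; 0.019 0 0.0025 0 0.018; 0.027 0 0.006 0 0.018; 0.034 0 0.010 0 0.018; 0.041 0 0.0155 0 0.018; 0.041 0 0.0155 0 0.018")

```text
clock: 6.98
eef_pos: [556.8, 252.0, 140.0]
tool_rot: [-3.141, 0.001, 0.333]
force: [-0.1, 0.1, -0.1]
width: 18.0
```

```bash
python3 wr.py w5; python3 g.py 522 240 157;python3 - <<'E'
from h import *
im=imaging.get_image('scene');cv2.imwrite('pics/c5.png',cv2.resize(cv2.cvtColor(im['color'],cv2.COLOR_RGB2BGR)[120:320,330:570],None,fx=3,fy=3))
E
```

```text
orange_notch 0.94 [328.0, 271.4] [528.2 239.7 103.5] [536.5 242.9 120. ]
orange_case 0.59 [329.3, 271.1] [528.6 239.  103.5] [476.7 218.8   0. ]
t 7.175 pos [556.7111 251.8289 140.7447] rot [-3.1415  0.0005  0.3332] w 18.03981988553409 F [-0.2345 -0.3152  0.4821]
shift m [-0.0367 -0.0002 -0.0162] turn deg [-0.0038  0.0276 -0.0076]
```

View pics/w5.png

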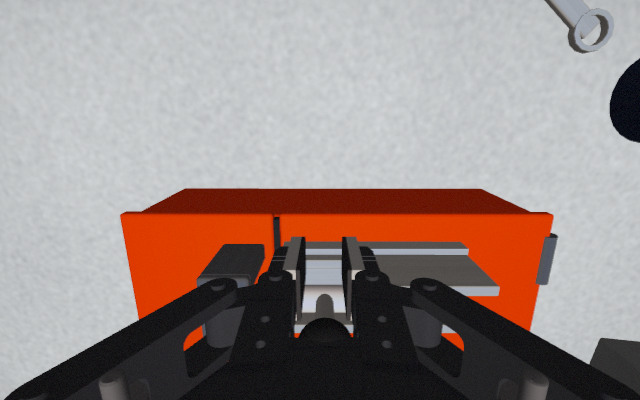

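View pics/c5.png

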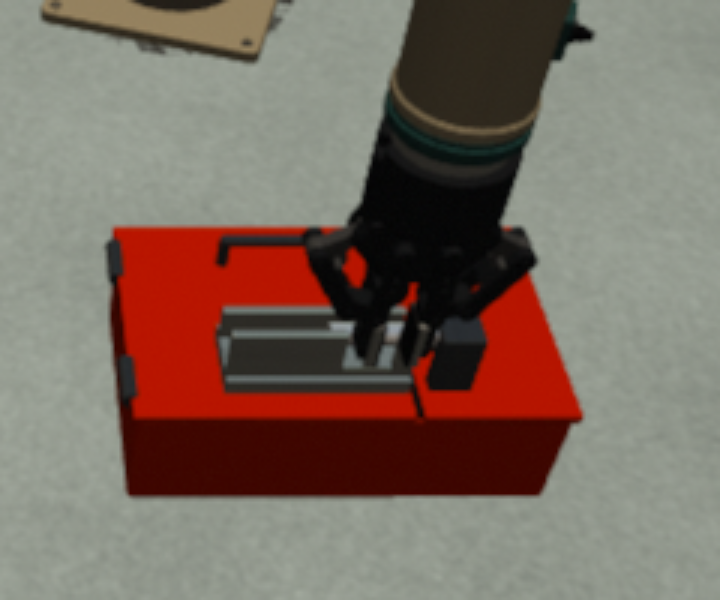

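The grip slipped: opening is 18 mm, and the ball stays behind at (325,330) in the wrist view, still nearly upright. The bolt is still across. So I'll push instead. I'll raise, move behind the knob (case −x), nearly close the fingers, push it over, then press down from above.

Request:
drive_tool(deltas="0 0 -0.03 0 0.018; 0 0 -0.07 0 0.01; -0.04 0 -0.085 0 0.01; -0.08 0 -0.085 0 0.01; -0.08 0 -0.085 0 0.01")

```text
clock: 7.85
eef_pos: [478.5, 224.6, 226.3]
tool_rot: [3.141, 0.002, 0.334]
force: [0.0, -0.3, -0.5]
width: 10.0
```

```bash
python3 wr.py w6; python3 g.py 522 240 157; cp m.py m2.py; sed -i 's/abs(P\[...,1\]-200)<90/abs(P[...,1]-240)<40/' m2.py; python3 m2.py
```

```text
orange_knob 0.76 [324.9, 130.4] [533.1 243.3 189.6] [532.6 243.1 178. ]
orange_notch 0.85 [326.6, 120.3] [538.6 244.2 187.9] [537.8 243.2 120. ]
orange_case 0.65 [329.8, 174.0] [493.6 224.3  91.5] [478.1 216.9  -0. ]
t 8.05 pos [482.5219 226.1257 225.9776] rot [-3.1414 -0.0014  0.3329] w 9.759121207236719 F [0.1769 0.5476 0.1283]
shift m [ 0.0418 -0.0002  0.069 ] turn deg [-0.0127 -0.0774 -0.0279]
scene 6229 90.61062986950263 ((484.4060363769531, 213.82391357421875), (176.99038696289062, 292.0206604003906), 18.79621124267578)
knob px 140 [539.5 242.4 182.4] [527.5 231.3 166.5] [547.7 253.7 190.1] 458.89285714285717 214.95714285714286 [22.2  9.7  7.6]
side 8745 89.46145137651305 ((481.5898742675781, 218.11843872070312), (174.264404296875, 286.75091552734375), 19.001440048217773)
knob px 139 [532.4 247.7 181.9] [522.8 235.9 169.3] [544.7 255.5 189.2] 255.0503597122302 266.8848920863309 [62.5 55.8 53.9]
tri [534.6 243.4 177. ]
```

View pics/w6.png

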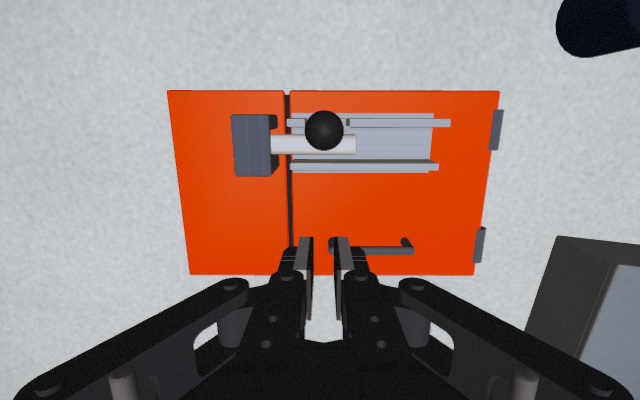

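View pics/scene_crop.png

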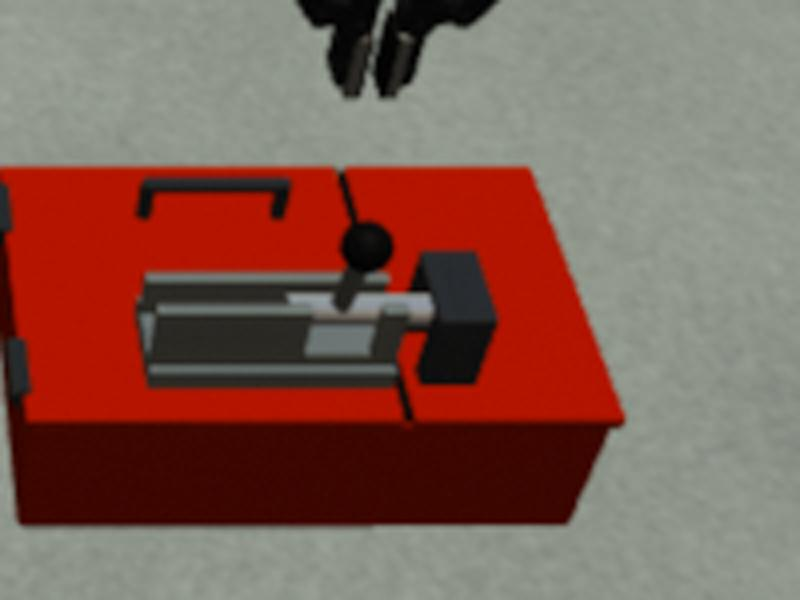

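The knob is now at about (534.6,243.4,177): tipped forward by 0.2–0.3 rad, bolt at case y of about 9.6 (next to the stop). The wrist view shows it at (324,130), in line with the fingers. I'll push it over from behind.

Request:
drive_tool(deltas="0.018 0.0005 0.03 0 0.01; 0.018 0.0005 0.058 0 0.01; 0.022 0.0005 0.061 0 0.01; 0.030 0.0005 0.061 0 0.01; 0.036 0.0005 0.063 0 0.01; 0.042 0.0005 0.064 0 0.01; 0.048 0.0005 0.066 0 0.01; 0.054 0.0005 0.068 0 0.01; 0.060 0.0005 0.070 0 0.01; 0.060 0.0005 0.070 0 0.01")

```text
clock: 9.4
eef_pos: [538.4, 244.9, 155.3]
tool_rot: [3.142, 0.001, 0.333]
force: [-0.9, -0.1, -1.3]
width: 10.1
```

```bash
python3 wr.py w7; python3 g.py 522 240 157; python3 m2.py | grep px
```

```text
orange_notch 0.69 [326.2, 231.2] [555.9 250.3 175.1] [536.  242.9 120. ]
t 9.6 pos [538.4258 244.8581 155.9136] rot [-3.1416 -0.0004  0.3331] w 10.307315138301089 F [ 0.1146 -0.5001 -0.4465]
shift m [-0.0171 -0.0008 -0.0011] turn deg [-0.0006 -0.023  -0.0167]
knob px 372 [549.6 246.4 179.4] [525.2 224.3 166.1] [572.  268.9 200. ] 460.0806451612903 220.4784946236559 [24.2 17.  14.8]
knob px 108 [535.  252.3 176. ] [522.4 229.5 166.1] [564.6 265.2 199.2] 252.88888888888889 270.47222222222223 [59.  52.8 51. ]
```

View pics/w7.png

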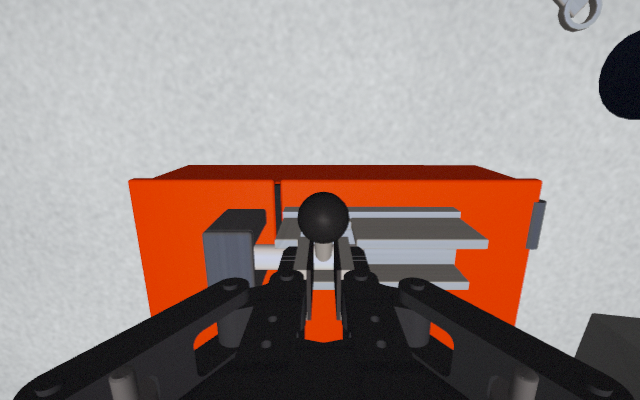

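View pics/scene_crop.png

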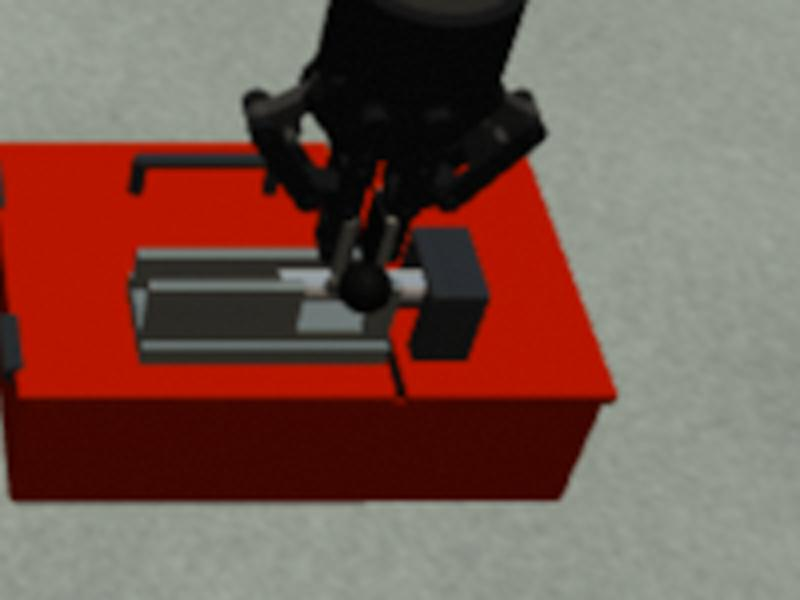

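The handle is tipping into the notch, with the ball ahead of the fingers at (323,217) and no side force. Next I'll lift over the ball and press it down from above.

Request:
drive_tool(deltas="-0.004 0 0 0 0.01; -0.004 0 -0.03 0 0.01; 0.02 0 -0.03 0 0.01; 0.027 0 -0.026 0 0.01; 0.029 0 -0.016 0 0.01; 0.032 0 -0.006 0 0.01; 0.037 0 0.005 0 0.01; 0.040 0 0.013 0 0.01; 0.041 0 0.020 0 0.01; 0.041 0 0.0245 0 0.01; 0.041 0 0.0245 0 0.01")

```text
clock: 11.08
eef_pos: [576.2, 258.0, 131.0]
tool_rot: [3.141, 0.002, 0.333]
force: [-1.0, -0.5, 0.8]
width: 9.9
```

```bash
python3 wr.py w8; python3 g.py 522 240 157; python3 m2.py | grep px
```

```text
orange_knob 0.69 [322.6, 244.8] [579.4 260.2 132. ] [598.5 266.6 178. ]
orange_notch 0.63 [328.4, 310.2] [540.6 243.5 125.4] [537.1 242.1 120. ]
orange_case 0.9 [330.3, 294.4] [549.8 245.5 124.4] [476.3 216.9   0. ]
t 11.275 pos [576.7942 258.0839 131.2751] rot [3.1415 0.0004 0.3331] w 10.038248666321477 F [-0.2323  0.2528 -0.476 ]
shift m [-0.0577 -0.0008 -0.0257] turn deg [ 0.007   0.0254 -0.0138]
knob px 388 [587.3 248.9 184. ] [561.  217.4 166.6] [604.2 279.9 200. ] 459.2087628865979 233.75257731958763 [14.7 14.6 14.1]
knob px 125 [568.4 261.7 186. ] [557.6 215.2 166.1] [581.  279.7 199.8] 233.136 265.4 [57.8 54.9 53.4]
```

View pics/w8.png

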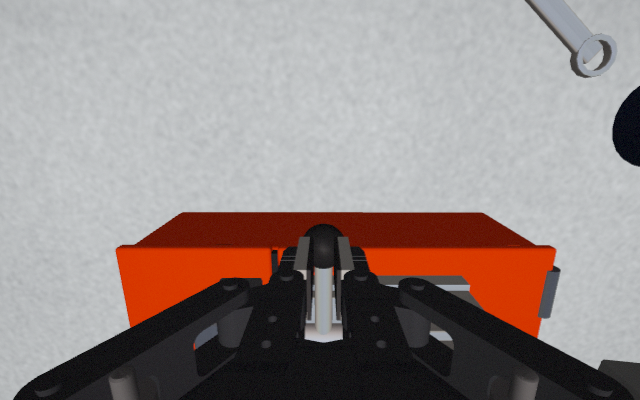

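View pics/scene_crop.png

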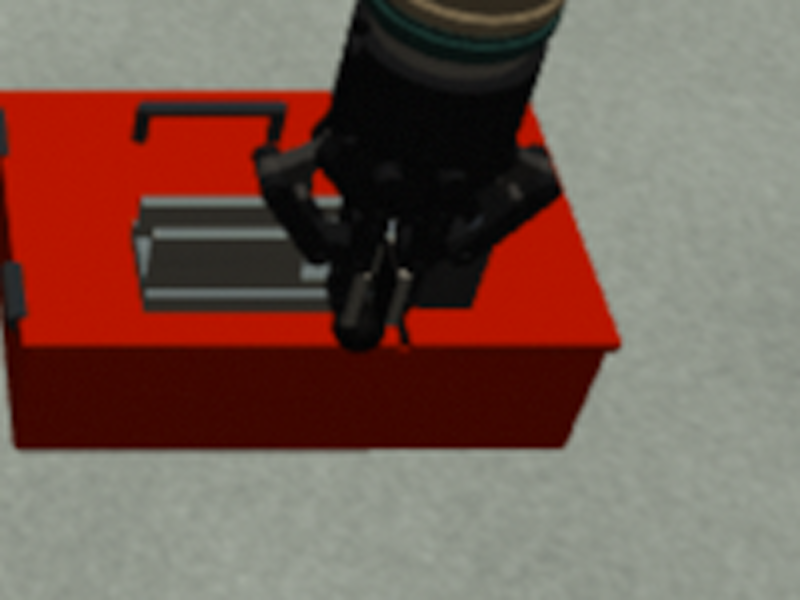

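The handle is nearly level. I'll press a little more to the stop.

Request:
drive_tool(deltas="0.002 0 0.001 0 0.01; 0.003 0 0.002 0 0.01; 0.003 0 0.003 0 0.01; 0.003 0 0.003 0 0.01")

```text
clock: 11.88
eef_pos: [578.7, 258.9, 129.5]
tool_rot: [3.141, 0.002, 0.333]
force: [-5.2, -1.9, 11.5]
width: 10.1
```

There is an 11.5 N upward reaction, so the handle is on its stop. I'll lift away and check.

Request:
drive_tool(deltas="0 0 -0.02 0 0.01; 0 0 -0.06 0 0.01; 0 0 -0.11 0 0.01; -0.04 0 -0.13 0 0.01; -0.08 0 -0.13 0 0.01; -0.08 0 -0.13 0 0.01")

```text
clock: 12.62
eef_pos: [501.9, 232.2, 258.8]
tool_rot: [3.141, 0.001, 0.334]
force: [1.1, 0.4, 0.1]
width: 9.8
```

```bash
python3 wr.py w9; python3 g.py 522 240 157; python3 - <<'E'
from h import *
np.set_printoptions(precision=1,suppress=True)
rays=[]
for n in ['scene','side']:
    im=imaging.get_image(n)
    for t in ['orange_knob','grey_knob']:
        d=models.landmark_of(im,t)[:1]
        if d: print(n,t,d[0]['score'],d[0]['point'],w(im,d[0]['point']))
    o=(330,120) if n=='scene' else (160,160)
    cv2.imwrite(f'pics/{n}9.png',cv2.resize(cv2.cvtColor(im['color'],cv2.COLOR_RGB2BGR)[o[1]:o[1]+200,o[0]:o[0]+240],None,fx=3,fy=3))
E
```

```text
orange_knob 0.92 [322.6, 103.1] [573.  258.2 133. ] [571.6 257.6 178. ]
orange_notch 0.84 [325.2, 149.4] [537.  243.3 125.8] [536.4 243.1 120. ]
orange_case 0.85 [329.8, 189.5] [504.  227.4 126.7] [476.3 214.9   0. ]
t 12.825 pos [505.4305 233.4085 258.2635] rot [-3.1414 -0.0011  0.3327] w 10.050367839307151 F [ 0.138  -0.4778  0.1156]
shift m [ 0.0177 -0.0008  0.1013] turn deg [-0.0084 -0.0624 -0.0357]
scene orange_knob 0.58 [458.7, 251.7] [580.1 257.3 131.3]
scene grey_knob 0.73 [216.2, 145.1] [ 500.9 -263.8  185.5]
side orange_knob 0.64 [236.4, 285.2] [570.4 262.8 127.6]
side grey_knob 0.53 [366.7, 118.7] [ 493.8 -264.8  186. ]
```

View pics/w9.png

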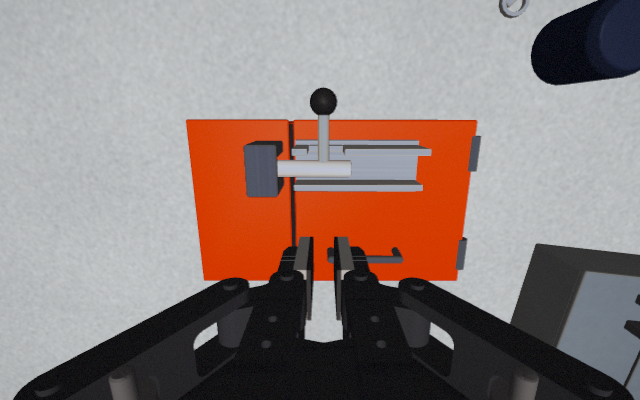

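View pics/scene9.png

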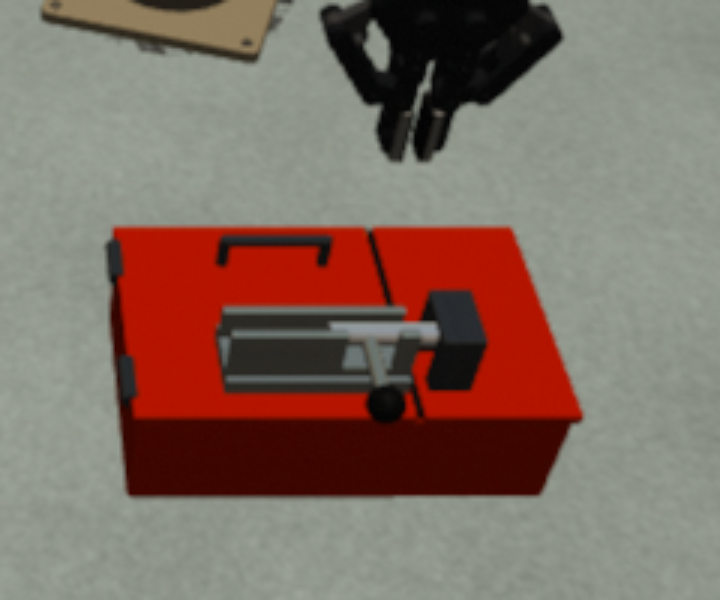

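View pics/side9.png

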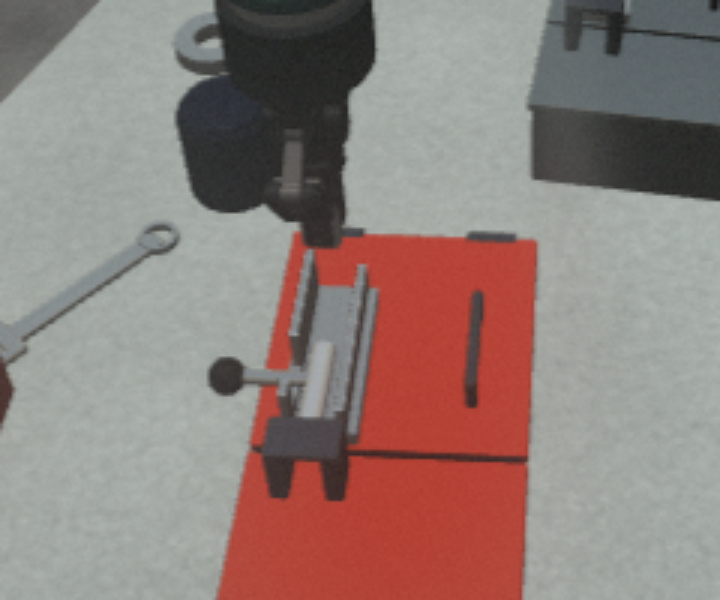

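The handle lies level in the notch: the ball is at (323,102) in the wrist view, its top is at about 132 mm, and the stem runs through the gap. The bolt is in the keeper and the gripper is clear. I'll hand in.

```bash
python3 -c "
from cell import ctrl
print(ctrl.finish_job())"
```

```text
the job is handed in; nothing more can be done
None
```

The orange case is bolted: the bolt is across in the keeper and the handle lies down in the notch. I handed the job in at about 13 s of the 32 s allowed, and the hand-in gave no verdict.

- **Slide:** I gripped the knob while it stood up and slid the bolt about 52 mm. The knob ended at about case y +9.6 mm, where the stop is at +10 mm. I felt no clear stop there.
- **Fold:** My first try, still gripping the knob, failed. The ball slipped out of the pads at about 0.3 rad, but the bolt did not move back. I then pushed the handle over from behind with the nearly closed fingers and pressed it down from above. An 11.5 N reaction showed it was on its stop.
- **Last checks:** After lifting clear, the cameras put the top of the knob at about 131–133 mm, which matches a level handle (centre about 120 mm). The stem shows inside the notch. The gripper was well above the case, with no force on the tool.
- **Grey case:** I never touched it. Its knob measured within about 5 mm of its starting position, apart from reading about 3–4 mm higher. That is about the scatter between the camera readings.
- **Disagreement between cameras:** The scene and side views differed by up to about 10 mm on the knob. The case centre is therefore uncertain by about 2–3 mm.

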